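# Burnish the channel of a gilded frame corner

### The arm

A 7-joint arm with a two-finger parallel gripper is mounted at the origin on the work surface. World frame = base frame: x ahead of the robot, y to its left, z up, the work surface at z = 0. Lengths are in m, angles in rad, forces in N, time in s.
With the tool pointing down it reaches from about 0.425 to 0.95 m from the base axis. Payload 4.7 kg.
Tool frame: the origin (TCP) lies on the centre line of the jaws, within the pads' length; the fingertips stand 25 mm ahead of it and the grasp point (between the pads) lies 6 mm ahead of it; z points along the fingers, y is the line along which they close (so a half turn about z gives the same grasp; the last joint's range is limited). The gripper opens to 85 mm and grips with 20 to 120 N. Pads are 22 mm wide; open, the fingers measure 114 mm over their backs; the gripper's body (76 mm by 85 mm) begins 54 mm behind the grasp point. The pads swing forward as they close: fully open they stand 13 mm farther back than shut.
Start: joints at [-1.246, 0.469, -0.049, 1.532, 0.024, 1.141, -0.082], TCP at [0.234, 0.633, 0.256] pointing down, gripper open.
Joint ranges: [-2.59, 2.59], [-0.33, 1.99], [-1.39, 1.29], [0.1, 2.45], [-1.04, 4.18], [0.21, 1.99], [-2.66, 2.66]. Speed limits (rad/s): [2.57, 2.57, 3.14, 3.14, 3.14, 3.14, 3.14].

### API

Orientations are given as a unit quaternion [x, y, z, w].
In Python, from cell import bot, cams gives the robot as it stands. Calls block until the motion is done:
- bot.reach(position, orientation): joint-space move of the TCP to a pose.
- bot.servo_line(position, rotation=None, feed=0.15): straight line of the TCP; rotation=None keeps the orientation; feed is the mean speed in m/s.
- bot.set_joints(angles): joint-space move.
- bot.set_gripper(opening): finger opening in m; the grip force is fixed at half the most; returns when the fingers have stopped.
- bot.hold(seconds).
- bot.ik(position, orientation): joint angles nearest the present ones, or None.
- cams.grab_frame(name): name is "scene" or "top"; returns the picture (480x640x3 uint8, red, green, blue); there is no depth.
- cams.calibration(name): a dict with "K" (3x3 intrinsics, pixels), "rvec" (rotation vector, rad) and "tvec" (3), from world to camera coordinates, as OpenCV has them. Camera axes: x right, y down, z forward; pixel columns grow to the right and rows downward; lengths in m; the calibration is good to about 2 mm. A picture is of the moment at which its call begins. calibration takes no time and is no camera call.
A pose or a line that the arm cannot do raises bot.PlanningError and nothing moves.
- bot.finish_job(): hands the job in; it is judged then, once.
Readings, each from a call of its own:
- bot.get_clock(): time.
- bot.get_q(): joint angles.
- bot.get_qvel(): joint speeds.
- bot.get_effort(): joint torques, N m.
- bot.get_tcp_pos(): TCP position.
- bot.get_tool_rot(): TCP orientation.
- bot.get_wrist_force(): force on the tool from outside, world axes, zero at the start.
- bot.get_moment(): the same for the moment, N m.
- bot.get_opening(): finger opening in m.
- bot.get_gripper_force(): force on a finger pad.
Only numpy, scipy, OpenCV 4.12 (cv2) and the standard library are available. Lean on these libraries where they do the work, as an engineer would, in place of code of your own. Each camera call takes 0.05 s, during which the arm holds its last target. There are 200 camera calls.

### The job

Take the burnisher out of its sloping rest, lay it flat on the leather cushion and let go, then take it again so that its agate tip can point down. With the tip, rub slowly (no faster than about 50 mm/s) and lightly (about 5 N, never above 20 N) along the dark red channel of the gilded frame corner, keeping contact, from the open end of the longer rail, round the mitre, to the open end of the shorter rail. Then lay the burnisher flat on the cushion again and let go; touch the frame corner with nothing but the burnisher, and leave the glue pot, the carved bracket and the box of gold leaf where they stand.

Things in the scene. Friction and masses are not known exactly. Their poses are not given: they have to be found in the camera images.
- burnisher: Loose burnisher, 180 mm, 90 g. Origin: mid-handle, on the tool axis; x points from tip to butt, y across. Pale wood handle x -55 to 55 mm, 20 wide (y), 18 high (z); brass ferrule x -85 to -55, 16 mm square; steel neck 8 mm thick; dark red agate ball, diameter 10, at x = -120. Starts in the rest, pitched 40 degrees, tip up and roughly towards the robot, the ferrule free for the fingers.
- burnisher_tip (a point): Centre of the burnisher's agate ball (radius 5 mm); axes as the burnisher's.
- burnisher_ferrule (a point): Middle of the burnisher's brass ferrule, on the tool's axis; axes as the burnisher's.
- rest: Fixed wooden tool rest, base 150 by 80 mm; origin: centre of underside. A trough sloping 40 degrees, open above, higher at its -x end, holds the burnisher's handle between side walls 23 mm apart and against a toe stop; 20 mm of the handle next to the ferrule stand free. Mid-handle lies 66 mm above the origin.
- cushion: Fixed gilder's cushion, brown leather, 150 by 150 mm (x, y), 30 mm high; origin at the centre of its underside, flat top at z = 30 mm.
- corner: Fixed gilded frame corner on a felted board (185 by 205 mm). Origin: board underside, below the mitre, where the channel centre lines meet. Longer rail along +y to y = 120 mm, shorter along +x to x = 100; rails 52 wide. Mid-rail runs a flat dark red channel 16 wide between ribs 6 wide, 7 high, open at the rail ends. Scrolls on the outer (-x, -y) sides, nominally up to 52 mm above the origin.
- channel_start (a point): Channel centre line, 15 mm inside the longer rail's open end, at the nominal floor height, 40 mm above the bench. Hidden packing puts the true floor up to 10 mm higher or lower, sloping up to 1 in 28: feel for it. The felt below yields 0.25 mm per newton. Axes as the corner's.
- channel_mitre (a point): Centre line of the channel at the mitre, at the nominal floor height (true height up to 10 mm off).
- channel_finish (a point): Centre line of the channel, 15 mm inside the open end of the shorter rail, at the nominal floor height (true height up to 10 mm off).
- glue_pot: Bystander: loose black pot, 72 mm wide, 75 mm high, origin at the centre of its underside.
- corbel: Bystander: loose gilded carved bracket, 50 by 90 mm, 66 mm high, origin at the centre of its underside.
- leaf_box: Bystander: loose shallow cardboard box of gold leaf, 90 by 90 mm, 31 mm high, origin at the centre of its underside.

How it is judged:
By the outcome, as a careful person would: the job done as asked, in the order asked, and still so for the second after the job is handed in, with the robot touching nothing.
It also fails if it takes over 72 s, if anything falls off the work surface, if the arm or the gripper's body presses on something with over 40 N, if the wrist force passes 120 N, or if a joint passes its speed limit or range.

## Working session

There is one attempt and no reset: what is moved stays moved. The work goes in short steps, each a Python script; the robot and the scene stay as the last script left them, time stands still between calls to the robot, and variables do not carry over. Pictures are saved under pics/ and viewed, at most 10 in all, crops included, and the job is handed in when it is done.

```bash
ls; mkdir -p pics
python3 - <<'E'
from cell import bot,cams
import cv2
for n in("scene","top"):
    f=cams.grab_frame(n); cv2.imwrite(f"pics/{n}0.png",f[:,:,::-1])
    c=cams.calibration(n); R=cv2.Rodrigues(c["rvec"])[0]
    print(n,c["K"],(-R.T@c["tvec"].reshape(3)),R[2])
print(bot.get_clock(),bot.get_tool_rot(),bot.get_opening())
E
```

```text
pics
scene [[439.26768286   0.         314.62695272]
 [  0.         439.26768286 231.83555439]
 [  0.           0.           1.        ]] [ 1.27510257 -0.29429241  0.60453177] [-0.74886995  0.36741518 -0.55154318]
top [[523.36631635   0.         318.53921891]
 [  0.         523.36631635 238.82861163]
 [  0.           0.           1.        ]] [0.43420794 0.03044849 1.1070252 ] [ 0.17531582 -0.00286208 -0.98450809]
0.1 [ 1.75958814e-01  9.84397147e-01 -8.58008846e-04 -1.28459692e-04] 0.08504687461722839
```

View pics/top0.png

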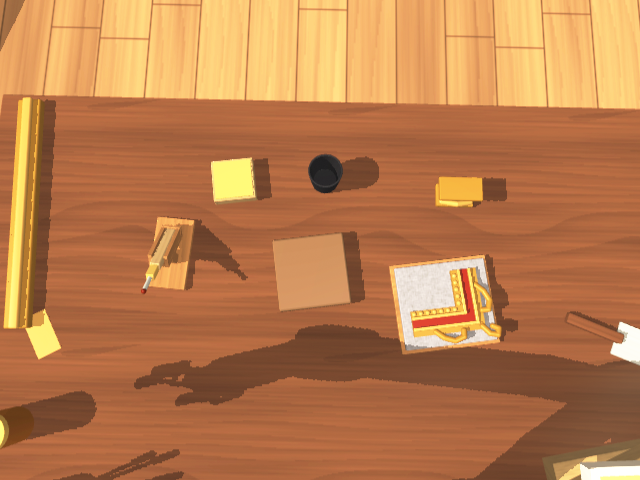

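View pics/scene0.png

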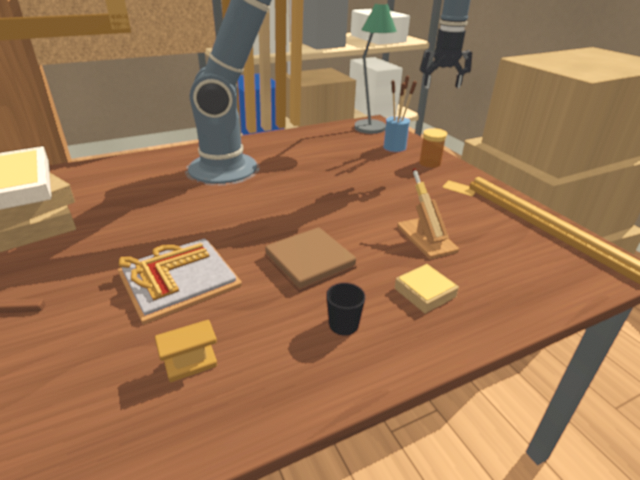

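The top view shows the rest at about (172,253) with the agate tip at (144,291), the cushion centred at (312,272) and the frame mitre near (475,321). The long rail runs left to (412,325) and the short rail up to (460,268). The scene view agrees. Next I'll zoom in on the burnisher and the corner.

```bash
cat > h.py <<'E'
import numpy as np, cv2
from cell import bot,cams
from scipy.spatial.transform import Rotation as Ro
def cam(n):
    c=cams.calibration(n); R=cv2.Rodrigues(np.array(c["rvec"]))[0]; t=np.array(c["tvec"]).reshape(3)
    return np.array(c["K"]),R,t
def ray(n,uv):
    K,R,t=cam(n); d=R.T@np.linalg.solve(K,[uv[0],uv[1],1.]); return -R.T@t,d/np.linalg.norm(d)
def onz(n,uv,z):
    o,d=ray(n,uv); return o+d*(z-o[2])/d[2]
def tri(a,b):
    o1,d1=ray("top",a);o2,d2=ray("scene",b)
    s=np.linalg.lstsq(np.c_[d1,-d2],o2-o1,rcond=None)[0]
    p,q=o1+s[0]*d1,o2+s[1]*d2
    return (p+q)/2,np.linalg.norm(p-q)
def proj(n,p):
    K,R,t=cam(n); c=K@(R@np.asarray(p)+t); return c[:2]/c[2]
E
python3 - <<'E'
from h import *
t=cv2.imread("pics/top0.png");s=cv2.imread("pics/scene0.png")
def crop(im,x,y,w,h): return cv2.resize(im[y:y+h,x:x+w],(400,300),interpolation=cv2.INTER_CUBIC)
m=np.vstack([np.hstack([crop(t,120,205,120,90),crop(t,380,250,160,120)]),np.hstack([crop(s,380,165,120,90),crop(s,110,230,160,120)])])
cv2.imwrite("pics/m.png",m)
def big(mask):
    n,l,st,c=cv2.connectedComponentsWithStats(mask.astype(np.uint8)); i=1+np.argmax(st[1:,4]); return l==i
hsv=cv2.cvtColor(t,cv2.COLOR_BGR2HSV).astype(int)
print("cush px",hsv[272,312],"red",hsv[323,440],"wood",hsv[262,345-90])
# cushion
c0=hsv[272,312]; mk=(abs(t.astype(int)-t[272,312]).max(2)<14); mk=big(mk)
cn=cv2.findContours(mk.astype(np.uint8),0,2)[0]; cn=max(cn,key=cv2.contourArea)
b=cv2.boxPoints(cv2.minAreaRect(cn)); P=np.array([onz("top",p,.03) for p in b]); print(b,P,P.mean(0),np.linalg.norm(np.diff(P,axis=0),axis=1))
# red
for n,im in(("top",t),("scene",s)):
    h=cv2.cvtColor(im,cv2.COLOR_BGR2HSV).astype(int)
    r=((h[...,0]<6)|(h[...,0]>174))&(h[...,1]>190)&(h[...,2]>80)
    nn,l,st,ce=cv2.connectedComponentsWithStats(r.astype(np.uint8))
    print(n,[(list(st[i]),ce[i].round(1)) for i in range(1,nn) if st[i,4]>4])
    np.save(f"red_{n}.npy",r)
E
```

```text
cush px [ 13 138 213] red [  3 199 226] wood [ 10 162 181]
[[270.80505 241.26953]
 [340.85388 232.66705]
 [349.30566 301.48877]
 [279.25684 310.09125]] [[ 0.61869217  0.12682616  0.03      ]
 [ 0.64010964 -0.01916203  0.03      ]
 [ 0.49706538 -0.0382999   0.03      ]
 [ 0.47666675  0.1044405   0.03      ]] [0.55813348 0.04345118 0.03      ] [0.14755087 0.14431881 0.14419059]
top [([np.int32(413), np.int32(269), np.int32(62), np.int32(59), np.int32(664)], array([452.3, 309.2])), ([np.int32(141), np.int32(289), np.int32(5), np.int32(4), np.int32(13)], array([143.1, 290.8]))]
scene [([np.int32(149), np.int32(264), np.int32(19), np.int32(29), np.int32(122)], array([158.1, 278.4]))]
```

View pics/m.png

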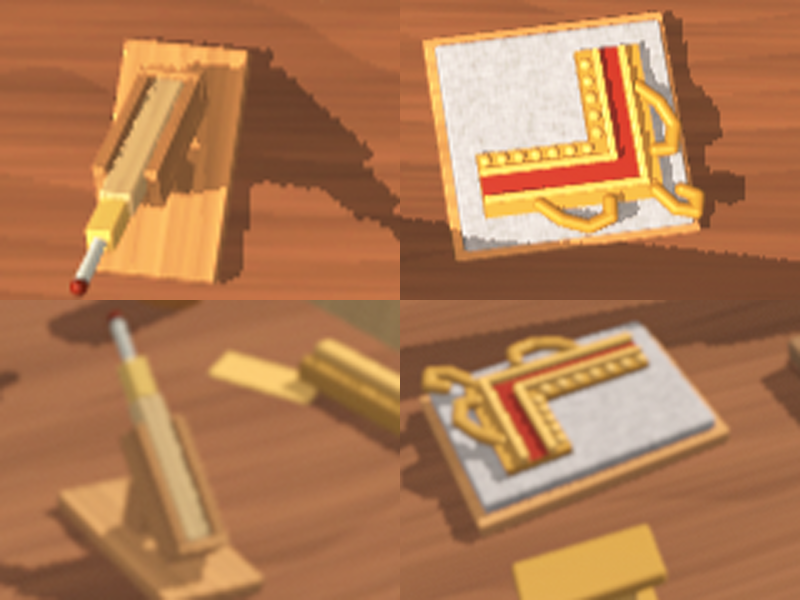

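The crops show the agate ball at top (143.1,290.8) and scene (414.5,170), and the ferrule at top (151.5,271) and scene (421,188). The channel's open ends are at top about (413,324) and (465,268), with scrolls on the outer sides. Now I'll locate these points and check IK.

```bash
cat >> h.py <<'E'
def orient(yaw,tilt):
    """tool z: tilt from straight down toward heading yaw; closing axis y horizontal, perpendicular to heading"""
    h=np.array([np.cos(yaw),np.sin(yaw),0]); k=np.array([0,0,1.])
    z=np.sin(tilt)*h-np.cos(tilt)*k; y=np.cross(k,h)
    R=np.c_[np.cross(y,z),y,z]
    return R
def quats(R):
    return [Ro.from_matrix(R@np.diag(s)).as_quat() for s in([1,1,1],[-1,-1,1])]
E
python3 - <<'E'
from h import *
tip,e=tri((143.1,290.8),(414.5,170)); fer,e2=tri((151.5,271),(421,188.4))
print("tip",tip,e,"fer",fer,e2,np.linalg.norm(tip-fer))
tipz=onz("top",(143.1,290.8),.143); ferz=onz("top",(151.5,271),.111+.006); print(tipz,ferz)
print("chan start end tri",tri((412.8,324),(110+(640-400)/2.5,230+(345-300)/2.5)))
print("short end tri",tri((464.8,268.4),(110+(543-400)/2.5,230+(458-300)/2.5)))
r=np.load("red_top.npy"); n,l,st,c=cv2.connectedComponentsWithStats(r.astype(np.uint8)); v,u=np.where(l==1+np.argmax(st[1:,4]))
P=np.array([onz("top",(a,b),.04) for a,b in zip(u,v)])
# long rail pixels: u<450 ; short rail: v<305
L=P[u<452];S=P[v<305]
fl=cv2.fitLine(L.astype(np.float32)[:,:2],cv2.DIST_L2,0,.01,.01).ravel(); fs=cv2.fitLine(S.astype(np.float32)[:,:2],cv2.DIST_L2,0,.01,.01).ravel()
s=np.linalg.solve(np.c_[fl[:2],-fs[:2]],fs[2:]-fl[2:]); m=fl[2:]+s[0]*fl[:2]
print("mitre",m,"dirs",fl[:2],fs[:2],"dot",fl[:2]@fs[:2])
for A,f in((L,fl),(S,fs)):
    a=(A[:,:2]-m)@f[:2]; w=(A[:,:2]-m)@[-f[1],f[0]]; print("extent",a.min(),a.max(),"width",w.min(),w.max())
for name,p in(("rest fer",ferz),("rest tip",tipz)):pass
hd=(ferz-tipz)[:2]; yaw=np.arctan2(hd[1],hd[0]); print("yaw from 2pts",yaw)
for t in(-40,-30,-20,-10,0):
    print("grab",t,[bot.ik(ferz,q) is not None for q in quats(orient(yaw,np.radians(t)))])
for yw in(-.6,-.3,0,.3):
  for t in (0,50,60,70,80):
    print("rub",yw,t,[[bot.ik(np.r_[m,0.04]+[dx,dy,.11],q) is not None for q in quats(orient(yw,np.radians(t)))] for dx,dy in((0,0),(.1,0),(0,.1))])
E
```

```text
tip [0.50350162 0.34984078 0.14272657] 0.0050381024605717206 fer [0.54309641 0.34592866 0.11246206] 0.003154413303452709 0.049989926908811655
[0.50216922 0.34745606 0.143     ] [0.54176035 0.34306678 0.117     ]
chan start end tri (array([ 0.45501451, -0.16423655,  0.03277994]), np.float64(0.006463831621144433))
short end tri (array([ 0.57093613, -0.27115118,  0.03266763]), np.float64(0.010291615041398217))
mitre [ 0.47072256 -0.2861806 ] dirs [ 0.13837752 -0.9903796 ] [0.9863557  0.16462804] dot -0.026554808
extent -0.12146331911348637 -0.04244559241769312 width -0.006656773629198369 0.006596326087418525
extent 0.025371310361204137 0.09759017050080394 width -0.0062195852580454155 0.006602299630696015
yaw from 2pts -0.11041437362174
grab -40 [True, True]
grab -30 [True, True]
grab -20 [True, True]
grab -10 [True, True]
grab 0 [True, True]
rub -0.6 0 [[True, True], [True, True], [True, True]]
rub -0.6 50 [[False, False], [True, True], [False, False]]
rub -0.6 60 [[False, False], [True, True], [False, False]]
rub -0.6 70 [[False, False], [True, True], [False, False]]
rub -0.6 80 [[Fals
[... 186 characters left out ...]
, True], [False, False]]
rub -0.3 70 [[False, False], [True, True], [False, False]]
rub -0.3 80 [[False, False], [True, True], [False, False]]
rub 0 0 [[True, True], [True, True], [True, True]]
rub 0 50 [[True, True], [True, True], [False, False]]
rub 0 60 [[True, True], [True, True], [False, False]]
rub 0 70 [[False, False], [True, True], [False, False]]
rub 0 80 [[False, False], [True, True], [False, False]]
rub 0.3 0 [[True, True], [True, True], [True, True]]
rub 0.3 50 [[False, False], [True, True], [False, False]]
rub 0.3 60 [[False, False], [False, False], [False, False]]
rub 0.3 70 [[False, False], [True, True], [False, False]]
rub 0.3 80 [[False, False], [True, True], [False, False]]
```

Run:
```python
from h import *
m=np.array([.4707,-.2862,.045]); c,s=np.cos(.152),np.sin(.152); ex=np.array([c,s,0]);ey=np.array([-s,c,0])
pts=[m+.105*ey,m+.05*ey,m,m+.05*ex,m+.085*ex]
for gam in(90,75,60):
  for yd in range(-180,180,20):
    out=[]
    for th in range(gam-50,gam-9,5):
      R=orient(np.radians(yd),np.radians(th)); lam=np.radians(gam-th)
      h=np.array([np.cos(np.radians(yd)),np.sin(np.radians(yd)),0]); b=np.sin(lam)*h+np.cos(lam)*np.array([0,0,1])
      for k,q in enumerate(quats(R)):
        if all(bot.ik(p+.09*b+R[:,2]*0.003+[0,0,dz],q) is not None for p in pts for dz in(0,.05)): out.append((gam-th,k))
    if out: print(gam,yd,out)
```

```text
90 -180 [(50, 0), (50, 1), (45, 0), (45, 1), (40, 0), (40, 1), (35, 0), (35, 1), (30, 0), (30, 1), (25, 0), (25, 1)]
90 -160 [(50, 0), (50, 1), (45, 0), (45, 1), (40, 0), (40, 1), (35, 0), (35, 1), (30, 0), (30, 1), (25, 0), (25, 1), (20, 0), (20, 1), (15, 0), (15, 1), (10, 0), (10, 1)]
90 -140 [(50, 0), (50, 1), (45, 0), (45, 1), (40, 0), (40, 1), (35, 0), (35, 1), (30, 0), (30, 1), (25, 0), (25, 1), (20, 0), (20, 1), (15, 0), (15, 1), (10, 0), (10, 1)]
90 -120 [(50, 0), (50, 1), (45, 0), (45, 1), (40, 0), (40, 1), (35, 0), (35, 1), (30, 0), (30, 1), (25, 0), (25, 1), (20, 0), (20, 1), (15, 0), (15, 1), (10, 0), (10, 1)]
90 -100 [(50, 0), (50, 1), (45, 0), (45, 1), (40, 0), (40, 1), (35, 0), (35, 1), (30, 0), (30, 1), (25, 0), (25, 1), (20, 0), (20, 1), (15, 0), (15, 1), (10, 0), (10, 1)]
90 -80 [(50, 0), (50, 1), (45, 0), (45, 1), (40, 0), (40, 1), (35, 0), (35, 1), (30, 0), (30, 1), (25, 0), (25, 1), (20, 0), (20, 1), (15, 0), (15, 1), (10, 0), (10, 1)]
90 -60 [(50, 0), (45, 0), (45, 1), (40, 0), (40, 1), (35, 0), (35, 1), (30, 0), (30, 1)]
90 -40 [(50, 0), (45, 0), (45, 1)]
90 -2
[... 241 characters left out ...]
5, 1), (10, 0), (10, 1)]
90 60 [(50, 0), (50, 1), (45, 0), (45, 1), (40, 0), (40, 1), (35, 0), (35, 1), (30, 0), (30, 1), (25, 0), (25, 1), (20, 0), (20, 1), (15, 0), (15, 1), (10, 0), (10, 1)]
90 80 [(50, 0), (50, 1), (45, 0), (45, 1), (40, 0), (40, 1), (35, 0), (35, 1), (30, 0), (30, 1), (25, 0), (25, 1), (20, 0), (20, 1), (15, 0), (15, 1), (10, 0), (10, 1)]
90 100 [(50, 0), (50, 1), (45, 0), (45, 1), (40, 0), (40, 1), (35, 0), (35, 1), (30, 0), (30, 1), (25, 0), (25, 1), (20, 0), (20, 1), (15, 0), (15, 1), (10, 0), (10, 1)]Traceback (most recent call last):
  File "<stdin>", line 11, in <module>
  File "<stdin>", line 11, in <genexpr>
ValueError: time passes only in moves, steps and waits
```

Run:
```python
from h import *
print(bot.get_clock())
f=lambda x,y:(120+x*.3,205+y*.3)
def yaw(a,b,za,zb):
    d=onz("top",b,zb)-onz("top",a,za); return round(np.arctan2(d[1],d[0]),3),np.linalg.norm(d).round(3)
print("base L",yaw(f(100,270),f(125,40),.012,.012),"base R",yaw(f(215,283),f(247,50),.012,.012),"near/far edges",yaw(f(215,283),f(100,270),.012,.012),yaw(f(247,50),f(125,40),.012,.012))
print("tip-butt",yaw((143.1,290.8),f(172,78),.143,.038), onz("top",f(172,78),.038))
# handle axis by colour: pale wood, top
t=cv2.cvtColor(cv2.imread("pics/top0.png"),cv2.COLOR_BGR2HSV)
for p in((172,78),(150,130),(128,175),(105,220),(225,200),(100,150)):
    u,v=f(*p); print(p,t[int(v),int(u)])
```

```text
0.1
base L (np.float64(-0.032), np.float64(0.148)) base R (np.float64(-0.072), np.float64(0.15)) near/far edges (np.float64(1.48), np.float64(0.073)) (np.float64(1.509), np.float64(0.079))
tip-butt (np.float64(-0.104), np.float64(0.174)) [0.64004681 0.33309913 0.038     ]
(172, 78) [ 16 152 242]
(150, 130) [ 18 128 229]
(128, 175) [ 17 129 226]
(105, 220) [ 21 162 243]
(225, 200) [ 13 164 213]
(100, 150) [ 13 164 201]
```

```bash
cat >> h.py <<'E'
GR=.0165  # tool axis ahead of TCP
def bdir(yaw,tilt): return np.cos(tilt)*np.array([np.cos(yaw),np.sin(yaw),0])+np.sin(tilt)*np.array([0,0,1.])
def stat(s):
    print(s,"t",round(bot.get_clock(),2),"tcp",np.round(bot.get_tcp_pos(),4),"F",np.round(bot.get_wrist_force(),1),"open",round(bot.get_opening(),4),"gf",np.round(bot.get_gripper_force(),1))
def snap(n,name):
    f=cams.grab_frame(n); cv2.imwrite(f"pics/{name}.png",f[:,:,::-1]); return f
E
python3 - <<'E'
from h import *
yaw,th=-.08,np.radians(-40); R=orient(yaw,th)
fer=np.array([.5415,.3447,.1115]); tcp=fer-GR*R[:,2]; pre=tcp-.09*R[:,2]
C=np.array([.558,.0435,.03])
best=None
for k,q in enumerate(quats(R)):
    j=bot.ik(pre,q); l=bot.ik([.55,.05,.1],quats(orient(-.633,0))[k]); r=bot.ik([.47,-.15,.2],quats(orient(-1.75,np.radians(70)))[k])
    print(k,np.round(j,2),np.round(l,2),np.round(r,2))
E
```

```text
0 [-0.41  0.87 -0.05  1.1  -0.3   1.77  1.06] [-0.39  0.47  0.28  1.98 -0.19  0.71  0.95] [-0.84  0.71  0.74  2.09  0.76  1.13 -0.87]
1 [-0.75  0.95  0.67  1.14 -0.7   1.91 -1.76] [-0.93  0.74  1.11  2.01 -0.85  0.94 -1.57] [-0.21  0.57 -0.1   2.06  1.03  1.52  2.  ]
```

Run:
```python
from h import *
yaw,th=-.08,np.radians(-40); R=orient(yaw,th); q=quats(R)[0]
fer=np.array([.5415,.3447,.1115]); tcp=fer-GR*R[:,2]
bot.set_gripper(.055)
bot.reach(tcp-.09*R[:,2],q); stat("pre")
bot.servo_line(tcp,feed=.12); stat("at"); snap("top","t1"); snap("scene","s1")
a=cv2.resize(cv2.imread("pics/t1.png")[200:300,100:233],(400,300)); b=cv2.resize(cv2.imread("pics/s1.png")[130:265,350:530],(400,300))
cv2.imwrite("pics/m1.png",np.hstack([a,b]))
```

```text
pre t 2.25 tcp [0.6085 0.3415 0.1938] F [-0.6 -0.2  0.7] open 0.0548 gf 0.0
at t 3.15 tcp [0.5528 0.3441 0.1248] F [ 0.2 -0.2  0.9] open 0.0549 gf 0.0
```

View pics/m1.png

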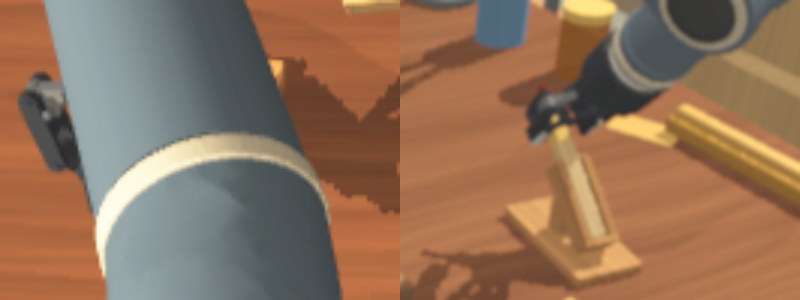

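The fingers straddle the ferrule, seen between the jaws at about (560,130) in the right-hand crop. Closing and lifting out along the trough normal.

Run:
```python
from h import *
bot.set_gripper(0.0); stat("closed")
R=Ro.from_quat(bot.get_tool_rot()).as_matrix()
p=np.array(bot.get_tcp_pos())
bot.servo_line(p-.06*R[:,2]+[0,0,.02],feed=.12); stat("lifted")
C=np.array([.558,.0435,.03]); yaw=-.633; h=bdir(yaw,0)
org=C+.012*h+[0,0,.009]; fer=org-.070*h
R2=orient(yaw,0); tcp=fer-GR*R2[:,2]; q=quats(R2)[0]
bot.reach(tcp+[0,0,.10],q); bot.hold(.2); stat("above")
f=snap("top","t2"); snap("scene","s2")
for n,nm,p in(("top","t2",fer),("scene","s2",fer)):
    u=proj(n,p+[0,0,.1]).astype(int); im=cv2.imread(f"pics/{nm}.png"); cv2.imwrite(f"pics/c_{nm}.png",cv2.resize(im[u[1]-70:u[1]+80,u[0]-100:u[0]+100],(400,300)))
    print(n,u,"pred tip",proj(n,fer+[0,0,.1]-.05*h))
cv2.imwrite("pics/m2.png",np.hstack([cv2.imread("pics/c_t2.png"),cv2.imread("pics/c_s2.png")]))
```

```text
closed t 3.69 tcp [0.5524 0.3439 0.1244] F [ 0.8 -0.3  1.5] open 0.0145 gf 60.9
lifted t 4.48 tcp [0.5901 0.3407 0.1896] F [ 0.   0.4 -0.9] open 0.0143 gf 60.6
above t 5.76 tcp [0.5122 0.079  0.1552] F [ 0.6 -0.7 -0.5] open 0.0142 gf 60.6
top [290 289] pred tip [273.53611506 310.76853517]
scene [314 195] pred tip [318.08310383 184.98540093]
```

View pics/m2.png

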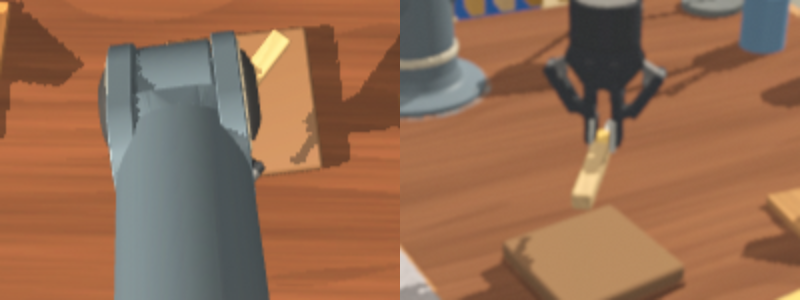

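The burnisher is held at the ferrule and hangs above the cushion, with its butt at scene px (305,225). I'll check that against the prediction and then lower until contact.

Run:
```python
from h import *
yaw=-.633;h=bdir(yaw,0)
p=np.array(bot.get_tcp_pos()); fer=p-[0,0,GR]
for n in("top","scene"): print(n,"pred butt top",proj(n,fer+.125*h+[0,0,.009]),"bottom",proj(n,fer+.125*h-[0,0,.009]))
f0=np.array(bot.get_wrist_force())
bot.servo_line(p-[0,0,.092],feed=.12); stat("low")
for i in range(12):
    q=np.array(bot.get_tcp_pos())
    if (np.array(bot.get_wrist_force())-f0)[2]>3: break
    bot.servo_line(p-[0,0,.092+.0015*(i+1)],feed=.03)
stat("down"); print(i,np.array(bot.get_wrist_force())-f0,bot.get_moment())
```

```text
top pred butt top [331.0118482  235.12769924] bottom [330.72764547 236.85506397]
scene pred butt top [302.7166233  221.64555346] bottom [302.74546817 229.360891  ]
low t 6.78 tcp [0.5123 0.0786 0.0637] F [ 1.1 -0.3 -0.9] open 0.0145 gf 60.6
down t 8.03 tcp [0.512  0.0786 0.0565] F [-2.8 -0.9  7.6] open 0.0142 gf 61.7
5 [-2.70193081 -0.57805466  8.16964994] [-0.15076859  0.48202451  0.01261236]
```

Run:
```python
from h import *
bot.servo_line(np.array(bot.get_tcp_pos())+[0,0,.0008],feed=.03)
bot.set_gripper(.05); stat("rel")
p=np.array(bot.get_tcp_pos()); bot.servo_line(p+[0,0,.09],feed=.2)
bot.reach([.45,.28,.2],quats(orient(-.3,0))[0]); stat("away")
snap("top","t3"); snap("scene","s3")
a=cv2.imread("pics/t3.png")[215:330,245:398]; b=cv2.imread("pics/s3.png")[215:305,240:360]
cv2.imwrite("pics/m3.png",np.hstack([cv2.resize(a,(400,300)),cv2.resize(b,(400,300))]))
t=cv2.imread("pics/t3.png"); h=cv2.cvtColor(t,cv2.COLOR_BGR2HSV).astype(int)
r=((h[...,0]<6)|(h[...,0]>174))&(h[...,1]>190)&(h[...,2]>80); r[:,400:]=0
n,l,st,ce=cv2.connectedComponentsWithStats(r.astype(np.uint8)); print([(st[i,4],ce[i]) for i in range(1,n)])
```

```text
rel t 8.71 tcp [0.512  0.0786 0.0573] F [-0.2  0.1 -0.2] open 0.0498 gf 0.0
away t 10.18 tcp [0.4504 0.2778 0.199 ] F [ 0.2  0.5 -0.7] open 0.0501 gf 0.0
[(np.int32(8), array([277.25 , 313.125]))]
```

View pics/m3.png

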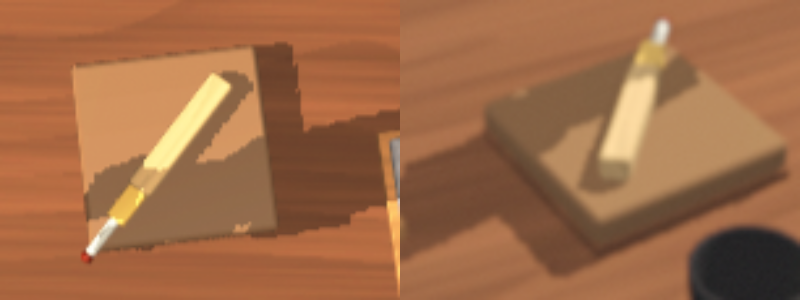

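The burnisher lies flat on the cushion, with its tip at top px (277,313) and the butt end at about (329,245.6). Regrasping on the handle, 30 mm ahead of mid-handle.

Run:
```python
from h import *
C=np.array([.558,.0435,.03]); h0=bdir(-.633,0); org0=C+.012*h0+[0,0,.009]
tip=onz("top",(277.25,313.1),.039); b=onz("top",(329.2,245.6),.048)
print("exp tip",org0-.12*h0,"meas",tip,"exp butt",org0+.055*h0,"meas",b, "len",np.linalg.norm((b-tip)[:2]))
yaw=np.arctan2(*(b-tip)[[1,0]]); print("yaw",yaw)
# blend lateral position of measured line with expected
h=bdir(yaw,0); n=np.array([-h[1],h[0],0]); print("lateral diff at x=-.03:",((org0-.03*h0)-(tip+.09*h))@n,"long",((org0-.03*h0)-(tip+.09*h))@h)
```

```text
exp tip [0.4709243  0.10738915 0.039     ] meas [0.47020244 0.10767338 0.039     ] exp butt [0.61201918 0.00386507 0.039     ] meas [0.60915871 0.00522473 0.048     ] len 0.17264000219359824
yaw -0.6353057181350914
lateral diff at x=-.03: 0.0004071094084181119 long 0.000749450549850523
```

```bash
cat >> h.py <<'E'
YAW,TH=np.radians(-100),np.radians(70); RR=orient(YAW,TH); QR=quats(RR)[0]; B=bdir(YAW,TH)
LT=.090
def tcp_for_tip(t): return np.asarray(t)+LT*B-GR*RR[:,2]
def tip_now():
    R=Ro.from_quat(bot.get_tool_rot()).as_matrix(); return np.array(bot.get_tcp_pos())+GR*R[:,2]+LT*R[:,0]
CAM=np.array([0.43420794,0.03044849,1.1070252])
M40=np.array([.47072,-.28618,.04]); 
CY=.152; EX=np.array([.98636,.16463,0]); EY=np.array([-.13838,.99038,0])
def chan(p40,z):  # floor point seen at z=.04 -> actual at floor height z
    p=CAM+(p40-CAM)*(CAM[2]-z)/(CAM[2]-.04); return p
E
python3 - <<'E'
from h import *
tip=np.array([.4703,.1076,.039]); h=bdir(-.634,0); q=quats(orient(-.634,0))[0]
g=tip+.09*h; tcp=np.r_[g[:2],.0572]
bot.reach(tcp+[0,0,.08],q); bot.servo_line(tcp,feed=.15); stat("at")
bot.set_gripper(0); stat("grip")
bot.servo_line(tcp+[0,0,.16],feed=.25); stat("lift")
st=chan(M40+.108*EY,.036)
bot.reach(tcp_for_tip(st+[0,0,.035]),QR); bot.hold(.3); stat("above"); print("tip",tip_now(),"floor est",st,"q",np.round(bot.get_q(),2))
snap("top","t4"); snap("scene","s4")
a=cv2.imread("pics/t4.png")[240:370,370:543]; b=cv2.imread("pics/s4.png")[200:320,100:260]
cv2.imwrite("pics/m4.png",np.hstack([cv2.resize(a,(400,300)),cv2.resize(b,(400,300))]))
print(proj("scene",tip_now()),proj("top",tip_now()))
E
```

```text
at t 11.96 tcp [0.5433 0.0551 0.0578] F [ 0.1 -1.   0.4] open 0.0498 gf 0.0
grip t 12.34 tcp [0.5437 0.0545 0.0585] F [-0.5  0.6  6.5] open 0.0185 gf 60.3
lift t 13.13 tcp [0.5417 0.0542 0.2159] F [ 0.7 -0.1 -1. ] open 0.0182 gf 59.5
above t 15.03 tcp [ 0.4533 -0.1951  0.1613] F [ 0.9 -0.  -1.4] open 0.0187 gf 59.6
tip [ 0.4559616  -0.17996536  0.07104978] floor est [ 0.45585581 -0.18000495  0.036     ] q [-0.74  0.75  0.7   2.16  0.85  1.01 -0.97]
[195.14631262 235.52322339] [422.80106372 322.90610751]
```

View pics/m4.png

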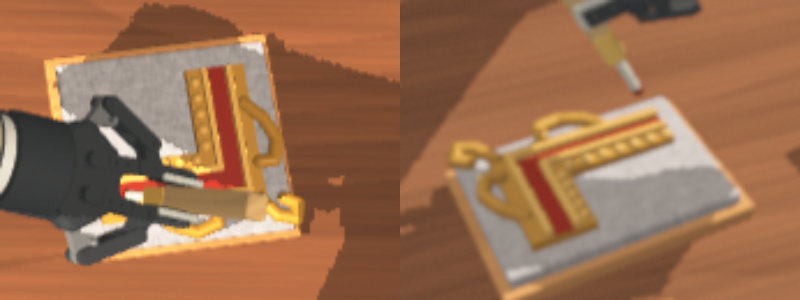

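The tip shows at scene px (194.8,236.8) against (195.1,235.5) predicted, so the kinematic tip is right. Now feeling for the floor.

```bash
cat >> h.py <<'E'
def F(n=4):
    a=[]
    for _ in range(n): bot.hold(.02); a.append(bot.get_wrist_force())
    return np.mean(a,0)
E
python3 - <<'E'
from h import *
import json
a=[]
for _ in range(10): bot.hold(.02); a.append(bot.get_wrist_force())
f0=np.mean(a,0); print("base",f0,"std",np.std(a,0))
s=chan(M40+.108*EY,.036)
z=.058; bot.servo_line(tcp_for_tip([*s[:2],z]),feed=.05)
f0=F(10); print("f0",f0)
while z>.033:
    z-=.001; bot.servo_line(tcp_for_tip([*s[:2],z]),feed=.02); f=F(3)-f0
    if f[2]>1.8: break
print("contact cmd z",z,"f",f,"tip",tip_now()); stat("")
json.dump([z,list(f0)],open("c.json","w"))
E
```

```text
base [ 0.36811881 -0.1320143  -0.90067065] std [0.38799166 0.45005212 0.36289227]
f0 [ 0.02438014 -0.07360248 -0.84723301]
contact cmd z 0.03599999999999998 f [-0.57935901  0.45228395  3.14315609] tip [ 0.45585747 -0.18019096  0.03623876]
 t 22.47 tcp [ 0.4532 -0.1952  0.1265] F [-0.6  0.8  2. ] open 0.0185 gf 59.7
```

```bash
cat > rub.py <<'E'
from h import *
import json
z,f0=json.load(open("c.json")); f0=np.array(f0)
path=[("L",s) for s in np.arange(.108,.0001,-.0045)]+[("S",s) for s in np.arange(0,.0885,.0044)]
off=np.zeros(3); log=[]
f=F(3)-f0
for rail,s in path:
    zf=z-.005+.001
    e,n=(EY,np.array([EY[1],-EY[0],0])) if rail=="L" else (EX,np.array([-EX[1],EX[0],0]))
    p=chan(M40+s*e,zf)+(.0008*EY if s<.003 or rail=="S" else 0)+off
    z+=float(np.clip(.2e-3*(f[2]-5),-.6e-3,1.2e-3))
    bot.servo_line(tcp_for_tip([*p[:2],z]),feed=.022)
    f=F(2)-f0
    lat=f@n
    if abs(lat)>2.8: off=off+np.sign(lat)*.0005*n
    log.append((rail,round(s*1e3),round(z*1e3,2),*np.round(f,1),round(lat,1)))
    if np.linalg.norm(f)>16: z+=.001
for l in log: print(*l)
print("off",off); stat("end")
E
python3 rub.py
```

```text
L 108 35.57 -0.5 1.4 4.2 -0.3
L 104 35.41 0.4 1.1 4.1 0.6
L 99 35.23 1.2 1.6 5.5 1.4
L 94 35.34 0.6 1.8 4.5 0.8
L 90 35.23 0.9 2.4 5.1 1.2
L 85 35.24 0.8 2.8 5.9 1.2
L 81 35.42 0.2 2.8 5.8 0.6
L 76 35.58 0.5 2.6 5.7 0.8
L 72 35.72 0.1 2.8 5.9 0.5
L 67 35.89 0.6 2.5 5.8 1.0
L 63 36.06 0.1 3.4 5.8 0.6
L 58 36.22 0.7 2.5 5.7 1.0
L 54 36.37 0.9 1.9 5.9 1.2
L 49 36.54 0.3 3.0 5.9 0.7
L 45 36.71 -0.3 2.1 5.8 -0.0
L 40 36.88 0.2 2.0 5.9 0.4
L 36 37.05 0.0 2.0 6.1 0.3
L 31 37.26 1.0 2.6 5.1 1.4
L 27 37.29 1.0 1.9 4.5 1.2
L 22 37.19 0.4 3.2 6.2 0.9
L 18 37.43 -0.0 2.4 5.6 0.3
L 13 37.56 0.3 2.3 4.9 0.6
L 9 37.54 0.2 2.6 5.7 0.5
L 4 37.68 0.2 2.6 5.8 0.5
S 0 37.84 -0.2 4.5 6.0 4.5
S 4 38.05 -3.3 4.6 5.0 5.0
S 9 38.06 -4.8 3.2 5.1 3.9
S 13 38.07 -4.3 1.4 4.1 2.1
S 18 37.88 -2.4 0.2 4.2 0.6
S 22 37.72 -1.6 0.1 5.5 0.3
S 26 37.82 -1.9 -0.4 5.0 -0.1
S 31 37.83 -1.9 -0.2 5.0 0.1
S 35 37.82 -0.5 -0.6 4.3 -0.5
S 40 37.67 -1.6 -0.2 4.4 0.0
S 44 37.55 -1.2 -1.0 4.9 -0.8
S 48 37.54 -1.2 -0.6 4.1 -0.4
S 53 37.36 -1.0 -0.2 4.5 -0.1
S 57 37.27 -0.9 -0.1 4.8 0.0
S 62 37.23 -1.2 -0.5 3.8 -0.3
S 66 36.98 -1.2 0.4 4.3 0.5
S 70 36.84 -1.2 -0.7 3.0 -0.5
S 75 36.45 -1.4 -0.4 4.1 -0.1
S 79 36.27 -0.5 -0.1 4.6 0.0
S 84 36.2 -1.7 0.1 4.6 0.4
S 88 36.12 -1.8 -0.6 4.6 -0.3
off [-0.00024694  0.00147954  0.        ]
end t 39.77 tcp [ 0.5559 -0.2866  0.1263] F [-1.9 -1.   3.4] open 0.0188 gf 59.7
```

Run:
```python
from h import *
p=np.array(bot.get_tcp_pos()); bot.servo_line(p+[0,0,.09],feed=.15)
h=bdir(-.634,0); q=quats(orient(-.634,0))[0]; tcp=np.array([.4703+.09*h[0],.1076+.09*h[1],.0585])
bot.reach(tcp+[0,0,.12],q); bot.hold(.2); stat("above"); f0=F(8)
bot.servo_line(tcp+[0,0,.006],feed=.12)
for i in range(10):
    f=F(3)-f0
    if f[2]>2.5: break
    bot.servo_line(tcp+[0,0,.006-.001*(i+1)],feed=.03)
stat("down"); print(i,f,bot.get_moment())
bot.set_gripper(.05); stat("rel")
bot.servo_line(np.array(bot.get_tcp_pos())+[0,0,.09],feed=.2)
bot.reach([.45,.28,.22],quats(orient(-.3,0))[0]); stat("away")
snap("top","t5"); snap("scene","s5")
a=cv2.imread("pics/t5.png")[100:400,100:540]; b=cv2.imread("pics/s5.png")[140:440,80:480]
cv2.imwrite("pics/m5.png",np.hstack([cv2.resize(a,(400,273)),cv2.resize(b,(400,273))]))
```

```text
above t 42.23 tcp [0.5427 0.0539 0.178 ] F [-0.7 -0.3 -0.6] open 0.0186 gf 59.5
down t 45.61 tcp [0.543  0.0543 0.0585] F [-3.2 -0.1  7.9] open 0.0187 gf 60.7
7 [-2.52503365 -0.16794707  8.95894459] [-0.01029081  0.46310733  0.01686713]
rel t 46.02 tcp [0.5427 0.0543 0.0573] F [ 0.6 -0.6  0.2] open 0.0494 gf 0.0
away t 47.62 tcp [0.4505 0.2781 0.2192] F [-0.2 -0.9  0. ] open 0.0499 gf 0.0
```

View pics/m5.png

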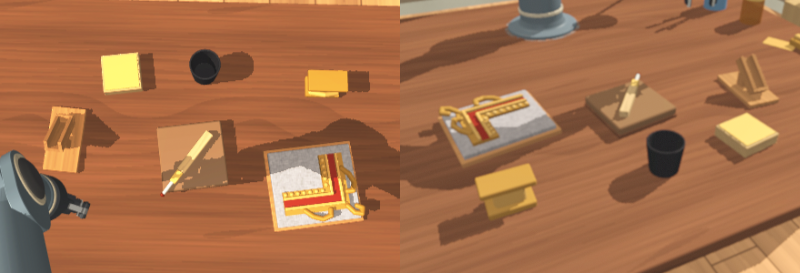

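The burnisher lies flat on the cushion, with its tip at crop px (163,193) and butt at (210,135). The gripper is clear and the bystanders have not moved. Handing in.

```bash
python3 -c "
from cell import bot
print(bot.finish_job(), bot.get_clock())"
```

```text
the job is handed in; nothing more can be done
the job is handed in; nothing more can be done
```

The job is handed in at about 48 s of the 72 s: I rubbed the channel from the longer rail's open end round the mitre to the shorter rail's, at about 22 mm/s with 3–6 N downward (some sideways load at the mitre, about 7.5 N in all), then laid the burnisher flat on the cushion and let go; the bystanders look unmoved in the last pictures.

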